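# Gather the gland nuts along the tray fence and tap the manifold port to the bottom

## Task

Make the manifold ready for assembly: first clear all the loose steel hex gland nuts off the bench into the fence tray, tip the tray up by its lift bar so that they slide into a single row against the fence, and let it down flat again. Then work the tap down in the manifold's port, half a turn forward (clockwise) and a quarter turn back each time to break the chip, until it bottoms, and leave it there. Leave the other things on the bench where they are.

Things in the scene. Friction and masses are not known exactly. Their poses are not given: they have to be found in the camera images.
- nut_1: loose stainless hex gland nut, 24 mm across flats (27.7 over corners), 26 mm long, 45 to 90 g, at first standing on its end on the bench. Origin at its centre, 13 mm above what it stands on; z is its axis, corners lie on its x axis and every 60 degrees, flats face its y axis and every 60 degrees. Two to four of nut_1 to nut_5 are there, the rest absent (None).
- nut_2: loose stainless hex gland nut, 24 mm across flats (27.7 over corners), 26 mm long, 45 to 90 g, at first standing on its end on the bench. Origin at its centre, 13 mm above what it stands on; z is its axis, corners lie on its x axis and every 60 degrees, flats face its y axis and every 60 degrees. Two to four of nut_1 to nut_5 are there, the rest absent (None).
- nut_3: loose stainless hex gland nut, 24 mm across flats (27.7 over corners), 26 mm long, 45 to 90 g, at first standing on its end on the bench. Origin at its centre, 13 mm above what it stands on; z is its axis, corners lie on its x axis and every 60 degrees, flats face its y axis and every 60 degrees. Two to four of nut_1 to nut_5 are there, the rest absent (None).
- nut_4: loose stainless hex gland nut, 24 mm across flats (27.7 over corners), 26 mm long, 45 to 90 g, at first standing on its end on the bench. Origin at its centre, 13 mm above what it stands on; z is its axis, corners lie on its x axis and every 60 degrees, flats face its y axis and every 60 degrees. Two to four of nut_1 to nut_5 are there, the rest absent (None).
- nut_5: loose stainless hex gland nut, 24 mm across flats (27.7 over corners), 26 mm long, 45 to 90 g, at first standing on its end on the bench. Origin at its centre, 13 mm above what it stands on; z is its axis, corners lie on its x axis and every 60 degrees, flats face its y axis and every 60 degrees. Two to four of nut_1 to nut_5 are there, the rest absent (None).
- tray_base: Low steel base, 200 x 150 mm, fixed to the bench, under the fence tray: a shallow polished aluminium tray, 210 x 170 mm outside, hinged along the foot of its fence, the tallest wall (26 mm over the tray floor; the other walls 14 mm). Origin on the bench under the middle; when flat its x runs along the fence and y towards it. Nuts begin to slide on it at a tilt of 14 to 23 degrees (0.25 to 0.4 rad).
- tray_fence (a point): Foot of the fence's inner face, mid-length, on the tray floor (26 mm above the bench when flat). x runs along the fence, y into the fence (out of the tray), z up from the floor; tilts with the tray. The inside reaches 100 mm either way along x and 159 mm in -y. The hinge axis, parallel to x, lies 6 mm further in +y and 4 mm below this point.
- tray_handle (a point): Middle of the tray's lift bar: round steel, 12 mm thick, level, 92 mm clear between its end arms, parallel to the fence at the tray's opposite side, 213 mm from the hinge line, 37 mm clear of the low wall, its centre 36 mm above the bench when flat. Axes as tray_fence. It can be pinched from above and turns in the fingers as the tray tips.
- fence_tray (a joint): Tilt of the tray in rad: 0 flat on its base, grows as the lift bar is raised, stop at 0.7. It takes about 3 to 5 N at the bar; the hinge is damped and the tray sinks back to 0 when let go.
- manifold: Grey cast manifold clamped on a steel plate on the bench, four ports in a row on top, three closed with steel hex plugs (tops 68 mm above the bench), the tap standing in the fourth, at one end (boss top 60 mm). Origin on the bench under that port; the other ports lie along its -y.
- tap_grip (a point): Centre of the tap wrench's middle block, on the tap's axis, 100 mm above the bench (1.5 mm lower per turn). The wrench is a straight level steel bar: middle block 36 mm long along the bar, 22 mm wide, 16 mm high, with round 10 mm handles reaching 85 mm either side of the axis. x runs along the bar, z up. Below the block is only the 10 mm tap, 32 mm down to the boss.
- tap_wrench (a joint): Turn of the tap in rad, right-hand thread: starts at 0 to 0.25, grows clockwise seen from above (forward, cutting, down), bottoms against a firm stop at 6.28. It takes about 0.12 N m to turn either way and stays where it is left.
- coupling: bystander: green round coupling, 30 mm diameter, 36 mm tall, stands among the nuts. Origin at the centre of its foot.
- nozzle: bystander: white ceramic nozzle, 48 mm foot diameter, 50 mm tall. Origin at the centre of its foot.
- reducer: bystander: brass reducer fitting lying on its side, 22 mm hexagon, 50 mm long. Origin under its hexagon.
- caliper: bystander: steel caliper lying flat, 235 mm long along its x. Origin under its middle.
- oil_bottle: bystander: small amber oil bottle, 48 mm diameter, 110 mm tall. Origin at the centre of its foot.

How it is judged:
By the outcome, as a careful person would: the job done as asked, in the order asked, and still so for the second after the job is handed in, with the robot touching nothing.
Of nut_1, nut_2, nut_3, nut_4, nut_5 only 2 to 4 are there at a start; the rules pass over those that are not, and their reading is None.
At some moment in a run one of nut_1, nut_2, nut_3, nut_4, nut_5 may be knocked a few centimetres aside while the robot is not near it.
Once in a run the grip may slacken for a moment while it holds something.
It also fails if it takes over 210 s, if anything falls off the work surface, if the arm or the gripper's body presses on something with over 40 N, if the wrist force passes 120 N, or if a joint passes its speed limit or range.

## Robot

A 6-joint arm with a two-finger parallel gripper is mounted at the origin on the work surface. World frame = base frame: x ahead of the robot, y to its left, z up, the work surface at z = 0. Lengths are in m, angles in degrees, forces in N, time in s.
With the tool pointing down it reaches from about 0.375 to 0.9 m from the base axis. Payload 3.1 kg.
Tool frame: the origin (TCP) lies on the centre line of the jaws, within the pads' length; the fingertips stand 25 mm ahead of it and the grasp point (between the pads) lies 6 mm ahead of it; z points along the fingers, y is the line along which they close (so a half turn about z gives the same grasp; the last joint's range is limited). The gripper opens to 87 mm and grips with 3 to 60 N. Pads are 19 mm wide; open, the fingers measure 117 mm over their backs; the gripper's body (75 mm by 190 mm) begins 51 mm behind the grasp point.
Start: joints at [-10.227, 30.224, 82.088, -0, 67.689, -10.227], TCP at [0.625, 0, 0.248] pointing down, gripper open.
Joint ranges: [-176.69, 176.69], [-43.24, 126.21], [12.49, 139.97], [-82, 262], [0, 151.66], [-163.58, 163.58]. Speed limits (degrees/s): [159.86, 159.86, 180, 180, 180, 180].

## Interface

Orientations are given as a 3x3 rotation matrix whose columns are the frame's x, y, z axes.
In Python, from rig import bot, cams, models gives the robot as it stands. The module is installed in compiled form; this text tells all that it offers.
- The arm moves only by the shell command python3 -m handwheel 'ROWS' [OPENING]. ROWS is JSON, a list of rows, each a list of 6 numbers: the shift along the world's x, y, z each as a share of 1 m, from -1 to 1, then the turn, a rotation vector about the world's x, y, z each as a share of 2 rad, from -1 to 1. In form: [[dx, dy, dz, wx, wy, wz], ...]. A call has exactly 8 rows; each row is the pose to reach, as a shift and turn from the pose commanded when the call began; what a row does not reach only later rows make up. A row lasts 1/12 s, in which the tool goes at most 41.7 mm and 7.16 degrees, less where a joint would pass 70% of its speed; a pose out of reach is approached as far as the arm can. A call with a number of a shift or a turn outside -1 to 1 is refused whole. A call with a gripper value outside its range is refused whole. OPENING is the opening, from -1 (shut) to 1 (fully open), so that 0 is half open, set as the call begins (- or left out, the last holds). The fingers move at their own pace and stop on an object; the grip force is fixed at half the most. Time passes only in rows, so rows that repeat a pose let the fingers close, or fill a call up. It gives the time, the measured TCP pose, the force, the opening and the grip force at its end, in the units of the state.
- bot.read_state(): the state, without advancing time (a new reading comes with each control period).
- cams.capture(name): name is "scene" or "side" or "wrist"; returns (picture, depth): 400x640x3 uint8, blue, green, red; 400x640 float32, m along the optical axis (not along the pixel's ray), 0 where there is no reading.
- cams.calibration(name): a dict with "mtx" (3x3 intrinsics, pixels), "R" (3x3) and "t" (3): a world point X has camera coordinates R X + t; the wrist camera has in their place "tool_from_camera" (4x4, takes a point from camera to tool coordinates, whose origin is the TCP and whose axes are the flange's). Camera axes: x right, y down, z forward; pixel columns grow to the right and rows downward; lengths in m; the calibration is good to about 2 mm. The wrist camera is an equidistant fisheye: a pixel r from the principal point sees the ray r / f radians off the axis. A picture is of the moment at which its call begins: read the wrist's pose just before it. calibration takes no time and is no camera call.
- bot.hand_in(): hands the job in; it is judged then, once.
Trained networks look in the newest picture that a camera, given by its name, has taken for a name from the list of things; names that differ only in an ending like _2 or _b are one class to them, and where a whole thing is asked for, a point or a joint stands for the part that bears it (a point fixed in the world has none). Each returns a list of dicts, best first, with "conf" (0 to 1); they miss things now and then, are a little off and sometimes report something else, mostly with a low value. They report only what shows in the picture. A call takes as long as a camera call.
- models.spot_in(query, camera): "position" ([column, row] in pixels, amid what is visible of it).
- models.tip_of(query, camera): "position" ([column, row] in pixels: a listed point, or the origin of a listed thing).
The state is a dict: "time_s": time; "joint_positions": joint angles; "qvel": joint speeds; "tau": joint torques, N m; "position": TCP position; "tcp_rot": TCP orientation; "force": force on the tool from outside, world axes, zero at the start; "moment": the same for the moment, N m; "opening": opening from 0.0 (shut) to 1.0 (fully open); "grasp_force": force on a finger pad.
Only numpy, scipy, OpenCV 4.12 (cv2) and the standard library are available. Lean on these libraries where they do the work, as an engineer would, in place of code of your own. Each camera call takes 0.05 s, during which the arm holds its last target. There are 200 camera calls.

## Working session

There is one attempt and no reset: what is moved stays moved. The work goes in short steps, Python scripts to look and compute and a shell command to move; the robot and the scene stay as the last step left them, time stands still between calls to the robot, and variables do not carry over. Pictures are saved under pics/ and viewed, at most 14 in all, crops included, and the job is handed in when it is done.

```bash
mkdir -p pics; cat > h.py <<'E'
import numpy as np, cv2
from rig import bot, cams, models
def cap(n):
    s=bot.read_state(); p,d=cams.capture(n); return s,p,d
def world(n,uv,d=None,z=None,s=None):
    c=cams.calibration(n); K=np.array(c['mtx']); u,v=uv
    if n=='wrist':
        x=(u-K[0,2])/K[0,0]; y=(v-K[1,2])/K[1,1]; r=np.hypot(x,y)
        ray=np.array([x/r*np.sin(r),y/r*np.sin(r),np.cos(r)]) if r>1e-9 else np.array([0,0,1.])
        T=np.array(c['tool_from_camera']); R0=np.array(s['tcp_rot']); 
        o=R0@T[:3,3]+np.array(s['position']); D=R0@T[:3,:3]@ray
    else:
        R=np.array(c['R']);t=np.array(c['t']); ray=np.linalg.inv(K)@[u,v,1]; o=-R.T@t; D=R.T@ray
    if z is not None: return o+D*(z-o[2])/D[2]
    return o+D/ray[2]*d[int(round(v)),int(round(u))]
E
python3 - <<'E'
from h import *
for n in ['scene','side']:
    s,p,d=cap(n); cv2.imwrite(f'pics/{n}0.png',p)
    for q in ['nut_1','tray_base','tray_fence','tray_handle','manifold','tap_grip','coupling','nozzle','reducer','caliper','oil_bottle']:
        for r in models.tip_of(q,n)[:5]:
            u=np.clip(np.round(r['position']),0,[639,399]); print(n,q,round(r['conf'],2),u,world(n,u,d=d).round(3))
print(s)
E
```

```text
scene nut_1 0.64 [265. 242.] [ 0.689 -0.03   0.014]
scene nut_1 0.55 [320. 228.] [0.587 0.054 0.025]
scene nut_1 0.46 [351. 205.] [0.469 0.067 0.027]
scene nut_1 0.43 [470. 265.] [0.543 0.39  0.053]
scene tray_base 0.86 [436. 258.] [0.53  0.318 0.024]
scene tray_fence 0.92 [470. 265.] [0.543 0.39  0.053]
scene tray_handle 0.64 [384. 222.] [ 0.452  0.154 -0.   ]
scene manifold 0.85 [235. 171.] [ 0.515 -0.296  0.03 ]
scene manifold 0.59 [323. 231.] [0.586 0.062 0.019]
scene tap_grip 0.71 [231. 140.] [ 0.492 -0.319  0.113]
scene tap_grip 0.27 [247. 220.] [ 0.638 -0.138 -0.001]
scene coupling 0.51 [306. 263.] [0.69  0.089 0.012]
scene nozzle 0.61 [299. 180.] [ 0.431 -0.129  0.014]
scene reducer 0.4 [246. 221.] [ 0.643 -0.137 -0.001]
scene caliper 0.95 [256. 278.] [0.785 0.029 0.012]
scene oil_bottle 0.58 [197. 224.] [ 0.741 -0.202  0.025]
side nut_1 0.67 [257. 220.] [0.467 0.049 0.024]
side nut_1 0.65 [342. 240.] [ 0.678 -0.046  0.023]
side nut_1 0.65 [242. 237.] [ 0.435 -0.018  0.026]
side nut_1 0.48 [298. 224.] [0.573 0.044 0.009]
side tray_base 0.86 [281. 175.] [0.527 0.268 0.025]
sid
[... 953 characters left out ...]
03,
        6.76897699e+01, -1.02257093e+01]), 'qvel': array([-0.07033617, -0.15177506,  0.06597424, -0.03330143,  0.06171738,
       -0.04391038]), 'tau': array([-6.72151527e-04, -4.39744878e+01, -1.76890701e+01,  6.32721791e-02,
        5.06642042e-02, -2.53220225e-05]), 'position': array([6.24987143e-01, 4.78086359e-05, 2.47555258e-01]), 'tcp_rot': array([[ 1.78670016e-05,  1.00000000e+00,  7.97447467e-06],
       [ 1.00000000e+00, -1.78671380e-05,  1.70974351e-05],
       [ 1.70975776e-05,  7.97416919e-06, -1.00000000e+00]]), 'force': array([-1.55449782,  0.18621909,  0.31363795]), 'moment': array([ 0.02076366, -0.03204268,  0.01874108]), 'grasp_force': 0.0, 'opening': 1.001498208397965}
```

View pics/scene0.png

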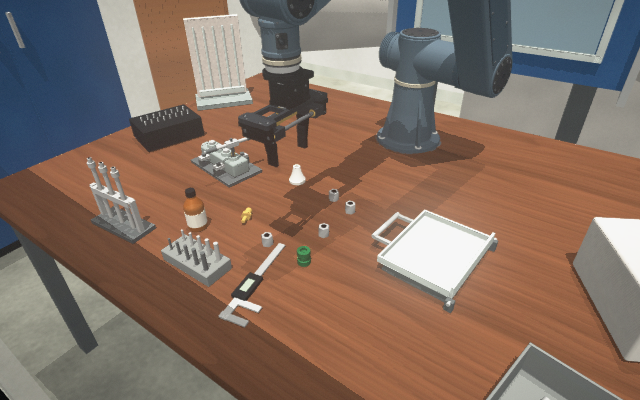

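View pics/side0.png

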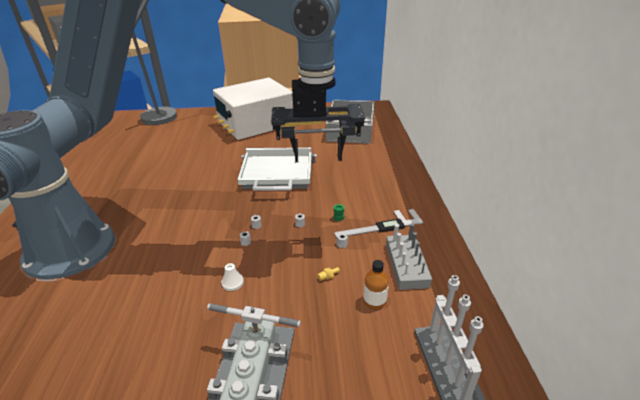

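Both views show four nuts, at scene (334,195), (350,207), (324,230) and (267,240). The green coupling is at (304,256), the tray at (436,258) with its bar towards the nuts, and the tap at (231,150). Next is the wrist view for precision.

```bash
python3 - <<'E'
from h import *
s,p,d=cap('wrist'); cv2.imwrite('pics/w0.png',p); np.save('w0d.npy',d)
c=cams.calibration('wrist'); print(np.array(c['mtx']).round(1).tolist(),np.array(c['tool_from_camera']).round(3).tolist())
Z=dict(nut_1=.013,tray_fence=.026,tray_handle=.036,manifold=0,tap_grip=.1,coupling=0,nozzle=0,reducer=0,tray_base=0)
for q,z in Z.items():
    for r in models.tip_of(q,'wrist')[:6]:
        u=r['position']; print(q,round(r['conf'],2),np.round(u),world('wrist',u,z=z,s=s).round(4))
E
```

```text
[[309.7, 0.0, 321.4], [0.0, 309.7, 201.8], [0.0, 0.0, 1.0]] [[-0.0, -0.97, -0.243, 0.065], [1.0, -0.001, 0.002, -0.0], [-0.002, -0.243, 0.97, -0.137], [0.0, 0.0, 0.0, 1.0]]
nut_1 0.92 [363. 208.] [ 0.6777 -0.0365  0.013 ]
nut_1 0.91 [188. 139.] [0.4565 0.0546 0.013 ]
nut_1 0.65 [280. 136.] [0.5762 0.0532 0.013 ]
nut_1 0.63 [181. 189.] [ 0.4413 -0.0108  0.013 ]
tray_handle 0.95 [214.  35.] [0.5009 0.1788 0.036 ]
coupling 0.79 [364. 120.] [0.6776 0.0734 0.    ]
coupling 0.38 [191. 136.] [0.455  0.0582 0.    ]
nozzle 0.34 [216.  34.] [0.4901 0.192  0.    ]
reducer 0.62 [329. 281.] [ 0.6358 -0.1453  0.    ]
```

View pics/w0.png

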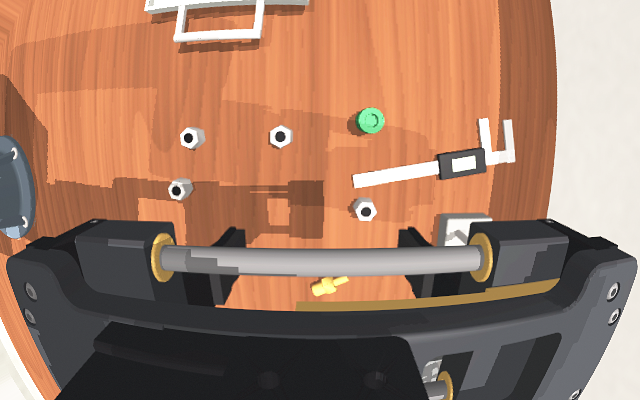

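The wrist view shows nuts at (366,209), (280,136), (192,138) and (180,190). The coupling is at (370,120), the caliper tip at (355,181) close to the first nut, and the lift bar at (217,35). I'll rectify patches to get the hex orientations.

```bash
cat >> h.py <<'E'
def rect(p,s,cx,cy,z,w=.06,k=5):
    """overhead patch: columns +x, rows -y, k px/mm"""
    c=cams.calibration('wrist');K=np.array(c['mtx']);T=np.array(c['tool_from_camera']);R0=np.array(s['tcp_rot'])
    n=int(w*1000*k);a=(np.arange(n)+.5)/n*w-w/2
    X,Y=np.meshgrid(cx+a,cy-a);P=np.stack([X,Y,0*X+z],-1)-np.array(s['position'])
    C=(P@R0-T[:3,3])@T[:3,:3]
    h=np.hypot(C[...,0],C[...,1]);th=np.arctan2(h,C[...,2])
    return cv2.remap(p,(K[0,0]*th*C[...,0]/h+K[0,2]).astype('f4'),(K[1,1]*th*C[...,1]/h+K[1,2]).astype('f4'),1)
def hexfit(p,s,cx,cy,z=.026):
    """top face of nut: fit hexagon+hole to brightness edges; returns x,y,angle of a flat normal rel. world x (-30..30)"""
    g=cv2.GaussianBlur(cv2.cvtColor(rect(p,s,cx,cy,z,k=4),cv2.COLOR_BGR2GRAY),(0,0),2).astype(float)
    sat=cv2.GaussianBlur(cv2.cvtColor(rect(p,s,cx,cy,z,k=4),cv2.COLOR_BGR2HSV)[...,1],(0,0),1.5).astype(float)
    f=g-1.0*sat; gx=cv2.Sobel(f,cv2.CV_64F,1,0)/8;gy=cv2.Sobel(f,cv2.CV_64F,0,1)/8
    best=(-1e9,)
    tt=np.linspace(-5.5,5.5,12)
    for a in range(-30,30,2):
        q=[]
        for i in range(6):
            t=np.deg2rad(a+60*i);n=np.array([np.cos(t),np.sin(t)]);m=np.array([-n[1],n[0]])
            q.append((n,12*n+tt[:,None]*m))
        N=np.concatenate([np.repeat(n[None],12,0) for n,_ in q]);Q=np.concatenate([b for _,b in q])
        for dx in np.arange(-9,9.1,.75):
            for dy in np.arange(-9,9.1,.75):
                u=np.clip(((Q[:,0]+dx+30)*4).astype(int),0,239);v=np.clip(((30-Q[:,1]-dy)*4).astype(int),0,239)
                sc=np.clip(-(gx[v,u]*N[:,0]-gy[v,u]*N[:,1]),-3,12).mean()
                if sc>best[0]:best=(sc,cx+dx/1e3,cy+dy/1e3,a)
    return best
def show(p,s,fits,fn,z=.026):
    o=[]
    for f in fits:
        im=rect(p,s,f[1],f[2],z,k=4)
        if len(f)>3:
            t=np.deg2rad(f[3]+30+60*np.arange(6));q=np.stack([120+4*13.86*np.cos(t),120-4*13.86*np.sin(t)],1)
            cv2.polylines(im,[q.astype(int)],True,(0,0,255),1)
        o.append(im)
    cv2.imwrite(fn,np.hstack(o)[:, :800] if len(o)<4 else np.vstack([np.hstack(o[:2]),np.hstack(o[2:4])]))
E
python3 - <<'E'
from h import *
s,p,d=cap('wrist')
F=[hexfit(p,s,*c) for c in [(.678,-.037),(.576,.053),(.456,.055),(.441,-.011)]]
for f in F: print(np.round(f,4))
show(p,s,F,'pics/r0.png')
for n,c,l in [('scene','white',0),('side','white',0)]: pass
E
```

```text
[11.7077  0.6795 -0.0362 26.    ]
[11.7625  0.5775  0.0538 -4.    ]
[11.3566  0.462   0.0565  6.    ]
[ 1.0576e+01  4.3950e-01 -9.5000e-03  1.6000e+01]
```

View pics/r0.png

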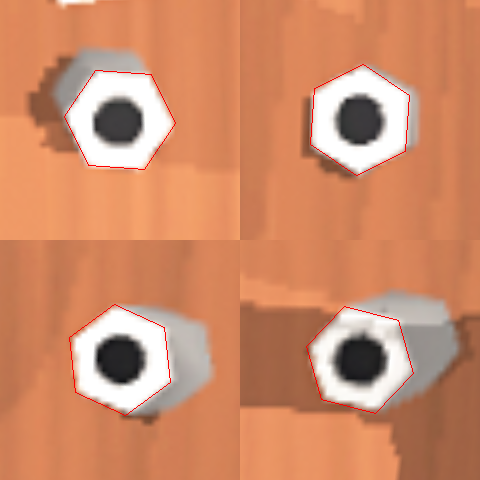

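The hex fits lie on the outlines in all four patches. I'll take the nut at (0.578,0.054) first.

```bash
python3 -m handwheel '[[-0.0475,0.054,-0.04,0,0,-0.035],[-0.0475,0.054,-0.08,0,0,-0.035],[-0.0475,0.054,-0.12,0,0,-0.035],[-0.0475,0.054,-0.15,0,0,-0.035],[-0.0475,0.054,-0.17,0,0,-0.035],[-0.0475,0.054,-0.19,0,0,-0.035],[-0.0475,0.054,-0.21,0,0,-0.035],[-0.0475,0.054,-0.2195,0,0,-0.035]]' 0.1
python3 -m handwheel '[[0,0,0,0,0,0],[0,0,0,0,0,0],[0,0,0,0,0,0],[0,0,0,0,0,0],[0,0,0,0,0,0],[0,0,0,0,0,0],[0,0,0,0,0,0],[0,0,0,0,0,0]]' -1
```

```text
time_s: 2.42
position: [0.5762, 0.0542, 0.0255]
tcp_rot: [[0.07, 0.998, -0.004], [0.998, -0.07, 0.0], [0.0, -0.004, -1.0]]
force: [-0.8, 1.0, 5.1]
opening: 0.57
grasp_force: 3.0
time_s: 3.08
position: [0.5779, 0.054, 0.0287]
tcp_rot: [[0.07, 0.998, 0.001], [0.998, -0.07, -0.0], [-0.0, 0.001, -1.0]]
force: [-0.9, 0.3, 4.8]
opening: 0.276
grasp_force: 30.0
```

```bash
python3 -m handwheel '[[0,0,0.04,0,0,0],[0,0.0,0.08,0,0,0],[0,0.03,0.12,0,0,0.01],[-0.02,0.06,0.15,0,0,0.02],[-0.04,0.1,0.18,0,0,0.035],[-0.05,0.13,0.20,0,0,0.035],[-0.05,0.15,0.20,0,0,0.035],[-0.05,0.16,0.20,0,0,0.035]]' -
python3 - <<'E'
from h import *
s,p,d=cap('wrist'); cv2.imwrite('pics/w1.png',p); print(s['position'],s['opening'])
for q,z in dict(tray_fence=.026,tray_handle=.036,tray_base=0).items():
    for r in models.tip_of(q,'wrist')[:2]:
        print(q,r['conf'],np.round(r['position']),world('wrist',r['position'],z=z,s=s).round(4))
im=rect(p,s,.52,.29,.026,w=.3,k=2); cv2.imwrite('pics/r1.png',im)
E
```

```text
time_s: 3.75
position: [0.5269, 0.2186, 0.2313]
tcp_rot: [[-0.003, 1.0, 0.005], [1.0, 0.003, 0.003], [0.003, 0.005, -1.0]]
force: [0.4, 0.6, 0.9]
opening: 0.279
grasp_force: 3.0
[0.52685071 0.21855337 0.23128071] 0.2790542180137844
tray_fence 0.62 [308.  36.] [0.5135 0.3864 0.026 ]
tray_handle 0.63 [298. 222.] [0.5019 0.178  0.036 ]
tray_handle 0.4 [322. 253.] [0.5291 0.1392 0.036 ]
tray_base 0.85 [302. 105.] [0.5061 0.3092 0.    ]
```

View pics/r1.png

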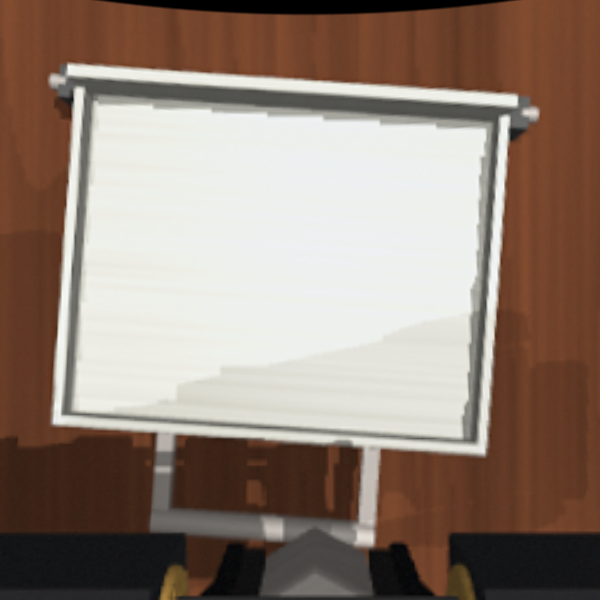

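The rectified view shows the tray floor corners at (93,97), (490,125), (73,412) and (470,440). That gives a 199 x 158 mm floor, yaw -4°, fence middle (0.516,0.385) and bar (0.501,0.178), which fits the data. I'm placing the first nut with a flat towards the fence.

```bash
python3 -m handwheel '[[-0.02,0.035,0,0,0,0.06],[-0.04,0.07,0,0,0,0.12],[-0.06,0.1,-0.02,0,0,0.18],[-0.075,0.125,-0.05,0,0,0.227],[-0.075,0.125,-0.085,0,0,0.227],[-0.075,0.125,-0.12,0,0,0.227],[-0.075,0.125,-0.145,0,0,0.227],[-0.075,0.125,-0.155,0,0,0.227]]' -
python3 -m handwheel '[[0,0,-0.004,0,0,0],[0,0,-0.008,0,0,0],[0,0,-0.012,0,0,0],[0,0,-0.015,0,0,0],[0,0,-0.0165,0,0,0],[0,0,-0.0165,0,0,0],[0,0,-0.0165,0,0,0],[0,0,-0.0165,0,0,0]]' -
python3 -m handwheel '[[0,0,0,0,0,0],[0,0,0,0,0,0],[0,0,0,0,0,0],[0,0,0,0,0,0],[0,0,0.02,0,0,0],[0,0,0.06,0,0,0],[0,0,0.1,0,0,0],[0,0,0.14,0,0,0]]' -0.3
```

```text
time_s: 4.62
position: [0.4504, 0.3361, 0.0682]
tcp_rot: [[-0.437, 0.899, -0.008], [0.9, 0.437, -0.005], [-0.0, -0.01, -1.0]]
force: [-0.7, 0.3, 0.2]
opening: 0.275
grasp_force: 30.0
time_s: 5.28
position: [0.4527, 0.3393, 0.0572]
tcp_rot: [[-0.439, 0.899, 0.001], [0.899, 0.439, 0.001], [-0.0, 0.001, -1.0]]
force: [0.1, 0.1, 0.0]
opening: 0.273
grasp_force: 30.0
time_s: 5.95
position: [0.4519, 0.3387, 0.1976]
tcp_rot: [[-0.439, 0.899, -0.002], [0.899, 0.439, -0.001], [0.0, -0.002, -1.0]]
force: [0.5, 0.3, -0.8]
opening: 0.35
grasp_force: 0.0
```

```bash
python3 -m handwheel '[[0,-0.04,0,0,0,-0.05],[0,-0.08,0,0,0,-0.1],[0,-0.12,0,0,0,-0.15],[0.0095,-0.16,0,0,0,-0.1745],[0.0095,-0.2,0,0,0,-0.1745],[0.0095,-0.24,0,0,0,-0.1745],[0.0095,-0.27,-0.01,0,0,-0.1745],[0.0095,-0.2825,-0.0365,0,0,-0.1745]]' 0.1
python3 -m handwheel '[[0,0,0,0,0,0],[0,0,0,0,0,0],[0,0,0,0,0,0],[0,0,0,0,0,0],[0,0,0,0,0,0],[0,0,0,0,0,0],[0,0,0,0,0,0],[0,0,0,0,0,0]]' - >/dev/null
python3 - <<'E'
from h import *
s,p,d=cap('wrist'); print(s['position'],s['opening'])
F=[]
for r in models.tip_of('nut_1','wrist')[:6]:
    w=world('wrist',r['position'],z=.013,s=s); f=hexfit(p,s,w[0],w[1]); F.append(f); print(r['conf'],np.round(r['position']),w.round(4),np.round(f,4))
E
```

```text
time_s: 6.62
position: [0.4649, 0.0529, 0.1624]
tcp_rot: [[-0.102, 0.995, 0.009], [0.995, 0.102, -0.002], [-0.003, 0.009, -1.0]]
force: [0.1, -0.9, -1.3]
opening: 0.55
grasp_force: 0.0
[0.46210444 0.05701673 0.16039247] 0.5508439471444951
0.61 [318. 194.] [0.4597 0.0577 0.013 ] [10.3247  0.4627  0.0562  8.    ]
0.46 [291. 259.] [ 0.4387 -0.0114  0.013 ] [ 2.9529e+00  4.3050e-01 -1.2200e-02 -2.4000e+01]
```

```bash
python3 -m handwheel '[[0,0,-0.03,0,0,0],[0,0,-0.06,0,0,0],[0,0,-0.09,0,0,0],[0,0,-0.11,0,0,0],[0,0,-0.123,0,0,0],[0,0,-0.13,0,0,0],[0,0,-0.132,0,0,0],[0,0,-0.132,0,0,0]]' -
python3 -m handwheel '[[0,0,0,0,0,0],[0,0,0,0,0,0],[0,0,0,0,0,0],[0,0,0,0,0,0],[0,0,0,0,0,0],[0,0,0,0,0,0],[0,0,0.01,0,0,0],[0,0,0.03,0,0,0]]' -1
python3 -m handwheel '[[0,0,0.04,0,0,0],[0,0.03,0.07,0,0,0.04],[0.01,0.06,0.09,0,0,0.09],[0.02,0.1,0.1,0,0,0.14],[0.027,0.14,0.1,0,0,0.1745],[0.027,0.18,0.1,0,0,0.1745],[0.027,0.22,0.09,0,0,0.1745],[0.027,0.2346,0.06,0,0,0.1745]]' -
python3 -m handwheel '[[0,0,-0.02,0,0,0],[0,0,-0.035,0,0,0],[0,0,-0.048,0,0,0],[0,0,-0.055,0,0,0],[0,0,-0.059,0,0,0],[0,0,-0.061,0,0,0],[0,0,-0.0615,0,0,0],[0,0,-0.0615,0,0,0]]' -
```

```text
time_s: 8.05
position: [0.4621, 0.0565, 0.0279]
tcp_rot: [[-0.105, 0.994, -0.0], [0.994, 0.105, 0.0], [0.0, -0.0, -1.0]]
force: [-0.4, 0.1, 0.2]
opening: 0.551
grasp_force: 0.0
time_s: 8.72
position: [0.4606, 0.0566, 0.0573]
tcp_rot: [[-0.105, 0.994, -0.004], [0.995, 0.105, 0.001], [0.001, -0.004, -1.0]]
force: [-0.1, -0.5, -0.9]
opening: 0.277
grasp_force: 30.0
time_s: 9.38
position: [0.4921, 0.2973, 0.1223]
tcp_rot: [[-0.441, 0.897, 0.012], [0.897, 0.441, 0.006], [0.0, 0.013, -1.0]]
force: [0.9, 0.6, -1.6]
opening: 0.276
grasp_force: 30.0
time_s: 10.05
position: [0.4895, 0.2911, 0.0572]
tcp_rot: [[-0.438, 0.899, 0.001], [0.899, 0.438, 0.0], [-0.0, 0.001, -1.0]]
force: [1.3, 1.2, 0.2]
opening: 0.276
grasp_force: 30.0
```

```bash
python3 -m handwheel '[[0,0,0,0,0,0],[0,0,0,0,0,0],[0,0,0,0,0,0],[0,0,0,0,0,0],[0,0,0.02,0,0,0],[0,0,0.06,0,0,0],[0,0,0.1,0,0,0],[0,0,0.13,0,0,0]]' -0.3
python3 -m handwheel '[[0,-0.04,0,0,0,-0.05],[-0.01,-0.08,0,0,0,-0.0873],[-0.02,-0.12,0,0,0,-0.0873],[-0.03,-0.16,0,0,0,-0.0873],[-0.04,-0.2,0,0,0,-0.0873],[-0.0495,-0.24,0,0,0,-0.0873],[-0.0495,-0.27,-0.01,0,0,-0.0873],[-0.0495,-0.3006,-0.0265,0,0,-0.0873]]' 0.1
python3 -m handwheel '[[0,0,0,0,0,0],[0,0,0,0,0,0],[0,0,0,0,0,0],[0,0,0,0,0,0],[0,0,0,0,0,0],[0,0,0,0,0,0],[0,0,0,0,0,0],[0,0,0,0,0,0]]' - >/dev/null
python3 - <<'E'
from h import *
s,p,d=cap('wrist'); print(s['position'],s['opening'])
f=hexfit(p,s,.4395,-.0095); print(np.round(f,4)); show(p,s,[f,(0,.5,.06)],'pics/r2.png')
for r in models.tip_of('nut_1','wrist')[:6]:
    w=world('wrist',r['position'],z=.013,s=s); print(r['conf'],np.round(r['position']),w.round(4))
E
```

```text
time_s: 10.72
position: [0.4895, 0.2914, 0.1893]
tcp_rot: [[-0.439, 0.899, 0.002], [0.899, 0.439, 0.001], [-0.0, 0.002, -1.0]]
force: [1.0, 0.3, -0.2]
opening: 0.349
grasp_force: 0.0
time_s: 11.38
position: [0.4399, -0.0114, 0.1613]
tcp_rot: [[-0.275, 0.961, 0.004], [0.961, 0.275, -0.001], [-0.002, 0.004, -1.0]]
force: [1.3, 0.6, -0.0]
opening: 0.548
grasp_force: 0.0
[ 0.43952919 -0.00885649  0.16021718] 0.5501333481611956
[ 1.12367e+01  4.39500e-01 -1.02000e-02  1.80000e+01]
0.68 [319. 197.] [ 0.4381 -0.0106  0.013 ]
0.43 [506. 271.] [ 0.6735 -0.0354  0.013 ]
```

```bash
python3 -m handwheel '[[0,0,-0.03,0,0,0],[0,0,-0.06,0,0,0],[0,0,-0.09,0,0,0],[0,0,-0.11,0,0,0],[0,0,-0.123,0,0,0],[0,0,-0.13,0,0,0],[0,0,-0.132,0,0,0],[0,0,-0.132,0,0,0]]' -
python3 -m handwheel '[[0,0,0,0,0,0],[0,0,0,0,0,0],[0,0,0,0,0,0],[0,0,0,0,0,0],[0,0,0,0,0,0],[0,0,0.01,0,0,0],[0,0,0.04,0,0,0],[0,0,0.08,0,0,0]]' -1
python3 -m handwheel '[[0.01,0.03,0.02,0,0,0],[0.02,0.065,0.04,0,0,0.04],[0.03,0.1,0.05,0,0,0.0873],[0.04,0.135,0.05,0,0,0.0873],[0.05,0.17,0.05,0,0,0.0873],[0.06,0.205,0.05,0,0,0.0873],[0.07,0.24,0.05,0,0,0.0873],[0.08,0.275,0.05,0,0,0.0873]]' -
python3 -m handwheel '[[0.01,0.035,0,0,0,0],[0.0127,0.06,-0.01,0,0,0],[0.0127,0.0677,-0.04,0,0,0],[0.0127,0.0677,-0.07,0,0,0],[0.0127,0.0677,-0.09,0,0,0],[0.0127,0.0677,-0.098,0,0,0],[0.0127,0.0677,-0.1015,0,0,0],[0.0127,0.0677,-0.1015,0,0,0]]' -
```

```text
time_s: 12.82
position: [0.4396, -0.0095, 0.0279]
tcp_rot: [[-0.276, 0.961, -0.0], [0.961, 0.276, 0.0], [0.0, -0.0, -1.0]]
force: [-0.8, -0.5, 0.7]
opening: 0.549
grasp_force: 0.0
time_s: 13.48
position: [0.4377, -0.0091, 0.1071]
tcp_rot: [[-0.275, 0.961, -0.006], [0.961, 0.276, 0.002], [0.003, -0.006, -1.0]]
force: [0.7, 0.2, -0.2]
opening: 0.273
grasp_force: 30.0
time_s: 14.15
position: [0.5191, 0.2673, 0.1582]
tcp_rot: [[-0.439, 0.899, -0.0], [0.899, 0.439, -0.0], [-0.0, -0.0, -1.0]]
force: [0.9, -0.2, -0.7]
opening: 0.275
grasp_force: 30.0
time_s: 14.82
position: [0.5319, 0.333, 0.0563]
tcp_rot: [[-0.438, 0.899, -0.001], [0.899, 0.438, -0.0], [0.0, -0.001, -1.0]]
force: [-0.2, 0.8, -0.3]
opening: 0.273
grasp_force: 30.0
```

```bash
python3 -m handwheel '[[0,0,0,0,0,0],[0,0,0,0,0,0],[0,0,0,0,0,0],[0,0,0,0,0,0],[0,0,0.02,0,0,0],[0,0,0.06,0,0,0],[0,0,0.1,0,0,0],[0,0,0.13,0,0,0]]' -0.3
python3 -m handwheel '[[0.01,-0.035,0,0,0,0],[0.02,-0.07,0,0,0,0],[0.03,-0.105,0,0,0,0],[0.05,-0.14,0,0,0,0],[0.07,-0.175,0,0,0,0],[0.09,-0.21,0,0,0,0],[0.11,-0.245,0,0,0,0],[0.13,-0.28,0,0,0,0]]' -0.1
python3 -m handwheel '[[0.01,-0.03,0,0,0,0],[0.0173,-0.06,-0.01,0,0,0],[0.0173,-0.0894,-0.0265,0,0,0],[0.0173,-0.0894,-0.0265,0,0,0],[0.0173,-0.0894,-0.0265,0,0,0],[0.0173,-0.0894,-0.0265,0,0,0],[0.0173,-0.0894,-0.0265,0,0,0],[0.0173,-0.0894,-0.0265,0,0,0]]' -
python3 - <<'E'
from h import *
s,p,d=cap('wrist'); print(s['position'],s['opening'])
f=hexfit(p,s,.6795,-.0362); print(np.round(f,4)); cv2.imwrite('pics/r3.png',rect(p,s,.68,-.03,0,w=.12,k=4))
for r in models.tip_of('nut_1','wrist')[:6]:
    w=world('wrist',r['position'],z=.013,s=s); print(r['conf'],np.round(r['position']),w.round(4))
E
```

```text
time_s: 15.48
position: [0.533, 0.3336, 0.19]
tcp_rot: [[-0.438, 0.899, 0.003], [0.899, 0.438, 0.001], [-0.0, 0.004, -1.0]]
force: [0.3, 0.6, 1.0]
opening: 0.35
grasp_force: 0.0
time_s: 16.15
position: [0.6629, 0.0513, 0.1874]
tcp_rot: [[-0.438, 0.899, 0.001], [0.899, 0.438, 0.0], [-0.0, 0.001, -1.0]]
force: [0.9, 0.1, 0.5]
opening: 0.451
grasp_force: 0.0
time_s: 16.82
position: [0.6797, -0.0346, 0.161]
tcp_rot: [[-0.44, 0.898, 0.001], [0.898, 0.44, -0.0], [-0.001, 0.001, -1.0]]
force: [0.7, 0.2, -1.2]
opening: 0.451
grasp_force: 0.0
[ 0.67974944 -0.03464001  0.16103419] 0.45128264407886126
[10.8389  0.6795 -0.037  26.    ]
0.68 [317. 195.] [ 0.6757 -0.036   0.013 ]
```

View pics/r3.png

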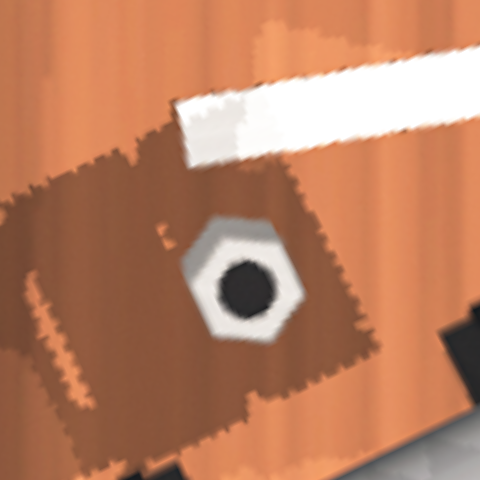

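The nut is at (247,287) in this patch and the caliper's edge at (350,140). The fingers clear it by about 7 mm.

```bash
python3 -m handwheel '[[0,0,-0.03,0,0,0],[0,-0.0005,-0.06,0,0,0],[0,-0.0005,-0.09,0,0,0],[0,-0.0005,-0.11,0,0,0],[0,-0.0005,-0.123,0,0,0],[0,-0.0005,-0.13,0,0,0],[0,-0.0005,-0.132,0,0,0],[0,-0.0005,-0.132,0,0,0]]' -
python3 -m handwheel '[[0,0,0,0,0,0],[0,0,0,0,0,0],[0,0,0,0,0,0],[0,0,0,0,0,0],[0,0,0,0,0,0],[0,0,0.01,0,0,0],[0,0,0.04,0,0,0],[0,0,0.08,0,0,0]]' -1
python3 -m handwheel '[[-0.01,0.03,0.02,0,0,0],[-0.02,0.065,0.04,0,0,0],[-0.03,0.1,0.05,0,0,0],[-0.045,0.135,0.05,0,0,0],[-0.06,0.17,0.05,0,0,0],[-0.075,0.205,0.05,0,0,0],[-0.09,0.24,0.05,0,0,0],[-0.1,0.27,0.05,0,0,0]]' -
python3 -m handwheel '[[-0.01,0.03,0,0,0,0],[-0.0105,0.0522,-0.01,0,0,0],[-0.0105,0.0522,-0.04,0,0,0],[-0.0105,0.0522,-0.07,0,0,0],[-0.0105,0.0522,-0.09,0,0,0],[-0.0105,0.0522,-0.098,0,0,0],[-0.0105,0.0522,-0.1015,0,0,0],[-0.0105,0.0522,-0.1015,0,0,0]]' -
```

```text
time_s: 17.58
position: [0.6801, -0.0365, 0.0285]
tcp_rot: [[-0.439, 0.899, 0.001], [0.899, 0.439, -0.0], [-0.001, 0.001, -1.0]]
force: [0.8, -0.3, 0.3]
opening: 0.45
grasp_force: 0.0
time_s: 18.25
position: [0.6764, -0.0361, 0.1054]
tcp_rot: [[-0.438, 0.899, -0.009], [0.899, 0.438, 0.002], [0.006, -0.007, -1.0]]
force: [0.8, 0.5, -0.4]
opening: 0.273
grasp_force: 30.0
time_s: 18.92
position: [0.5771, 0.2354, 0.1585]
tcp_rot: [[-0.439, 0.898, -0.002], [0.898, 0.439, 0.0], [0.001, -0.001, -1.0]]
force: [-0.7, 0.6, -1.8]
opening: 0.273
grasp_force: 30.0
time_s: 19.58
position: [0.5687, 0.2854, 0.0567]
tcp_rot: [[-0.438, 0.899, -0.001], [0.899, 0.438, -0.0], [0.0, -0.001, -1.0]]
force: [0.9, 0.6, -1.0]
opening: 0.269
grasp_force: 30.0
```

```bash
python3 -m handwheel '[[0,0,0,0,0,0],[0,0,0,0,0,0],[0,0,0,0,0,0],[0,0,0,0,0,0],[0,0,0.02,0,0,0],[0,0,0.06,0,0,0],[0,0,0.1,0,0,0],[0,0,0.1235,0,0,0]]' -0.3
python3 -m handwheel '[[-0.01,-0.02,0,0,0,0.06],[-0.02,-0.04,0,0,0,0.12],[-0.03,-0.06,0,0,0,0.18],[-0.04,-0.08,0,0,0,0.24],[-0.05,-0.1,0,0,0,0.3],[-0.0677,-0.1075,0,0,0,0.36],[-0.0677,-0.1075,0,0,0,0.42],[-0.0677,-0.1075,0,0,0,0.48]]' -0.2
python3 -m handwheel '[[0,0,0,0,0,0.0436],[0,0,0,0,0,0.0436],[0,0,0,0,0,0.0436],[0,0,0,0,0,0.0436],[0,0,0,0,0,0.0436],[0,0,0,0,0,0.0436],[0,0,0,0,0,0.0436],[0,0,0,0,0,0.0436]]' -
python3 - <<'E'
from h import *
s,p,d=cap('wrist'); print(s['position'],s['opening']); cv2.imwrite('pics/w4.png',p)
for q,z in dict(nut_1=.039,tray_handle=.036).items():
  for r in models.tip_of(q,'wrist')[:6]:
    print(q,r['conf'],np.round(r['position']),world('wrist',r['position'],z=z,s=s).round(4))
s,p,d=cap('scene'); cv2.imwrite('pics/s4.png',cv2.resize(p[150:330,230:510],None,fx=2.5,fy=2.5))
E
```

```text
time_s: 20.25
position: [0.5708, 0.2861, 0.1845]
tcp_rot: [[-0.439, 0.899, 0.006], [0.899, 0.439, 0.002], [-0.001, 0.006, -1.0]]
force: [1.2, 1.0, 0.1]
opening: 0.347
grasp_force: 0.0
time_s: 20.92
position: [0.5002, 0.1772, 0.1807]
tcp_rot: [[-0.988, 0.151, -0.0], [0.151, 0.988, -0.0], [0.0, -0.0, -1.0]]
force: [0.3, -0.0, 0.1]
opening: 0.396
grasp_force: 0.0
time_s: 21.58
position: [0.5013, 0.1781, 0.18]
tcp_rot: [[-0.998, 0.07, -0.0], [0.07, 0.998, -0.0], [0.0, -0.0, -1.0]]
force: [-1.3, -0.2, -0.7]
opening: 0.401
grasp_force: 0.0
[0.50125696 0.17808398 0.17998219] 0.40114817546137965
nut_1 0.88 [474. 219.] [0.5342 0.3316 0.039 ]
nut_1 0.85 [482. 139.] [0.453  0.3381 0.039 ]
nut_1 0.82 [438. 179.] [0.4911 0.2901 0.039 ]
nut_1 0.22 [ 16. 209.] [ 0.4852 -0.2596  0.039 ]
tray_handle 0.95 [323. 198.] [0.503  0.1791 0.036 ]
```

View pics/w4.png

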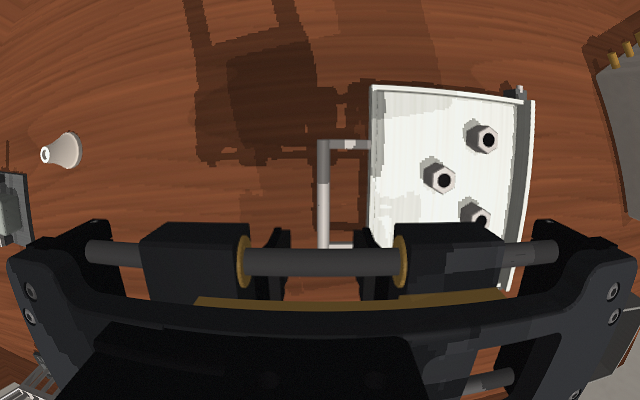

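View pics/s4.png

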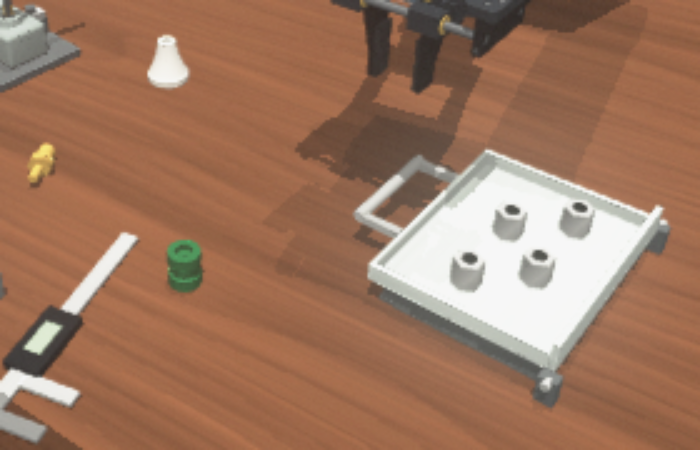

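All four nuts stand in the tray (scene crop (512,220), (577,217), (468,268), (538,266)), and the bar is centred between the jaws at wrist (322,195). Next I pinch it.

```bash
python3 -m handwheel '[[0,0,-0.03,0,0,0],[0,0.0005,-0.06,0,0,0],[0,0.0005,-0.09,0,0,0],[0,0.0005,-0.115,0,0,0],[0,0.0005,-0.13,0,0,0],[0,0.0005,-0.137,0,0,0],[0,0.0005,-0.138,0,0,0],[0,0.0005,-0.138,0,0,0]]' -
python3 -m handwheel '[[0,0,0,0,0,0],[0,0,0,0,0,0],[0,0,0,0,0,0],[0,0,0,0,0,0],[0,0,0,0,0,0],[0,0,0,0,0,0],[0,0,0,0,0,0],[0,0,0,0,0,0]]' -1
python3 -m handwheel '[[0,0.0004,0.003,0,0,0],[0,0.0007,0.006,0,0,0],[0.0001,0.001,0.009,0,0,0],[0.0001,0.0013,0.012,0,0,0],[0.0001,0.0016,0.015,0,0,0],[0.0001,0.002,0.018,0,0,0],[0.0002,0.0024,0.021,0,0,0],[0.0002,0.0025,0.0212,0,0,0]]' -
python3 -m handwheel '[[0,0.0005,0.003,0,0,0],[0.0001,0.001,0.006,0,0,0],[0.0001,0.0016,0.009,0,0,0],[0.0001,0.0022,0.012,0,0,0],[0.0002,0.0029,0.015,0,0,0],[0.0002,0.0036,0.018,0,0,0],[0.0003,0.0043,0.0203,0,0,0],[0.0003,0.0046,0.0208,0,0,0]]' -
```

```text
time_s: 22.45
position: [0.5015, 0.1786, 0.0421]
tcp_rot: [[-0.998, 0.07, 0.0], [0.07, 0.998, -0.0], [-0.0, -0.0, -1.0]]
force: [-0.4, -0.4, 1.2]
opening: 0.398
grasp_force: 0.0
time_s: 23.12
position: [0.5018, 0.1795, 0.0428]
tcp_rot: [[-0.998, 0.07, 0.002], [0.07, 0.998, 0.001], [-0.002, 0.001, -1.0]]
force: [-0.8, 4.7, 4.4]
opening: 0.124
grasp_force: 30.0
time_s: 23.78
position: [0.502, 0.1818, 0.0633]
tcp_rot: [[-0.998, 0.07, 0.001], [0.07, 0.998, 0.001], [-0.001, 0.001, -1.0]]
force: [1.0, 5.4, -4.4]
opening: 0.124
grasp_force: 30.0
time_s: 24.45
position: [0.5023, 0.1862, 0.084]
tcp_rot: [[-0.998, 0.069, 0.001], [0.069, 0.998, 0.001], [-0.001, 0.001, -1.0]]
force: [1.8, 4.8, -5.3]
opening: 0.125
grasp_force: 30.0
```

```bash
python3 -m handwheel '[[0,0.0008,0.0026,0,0,0],[0.0001,0.0016,0.0052,0,0,0],[0.0002,0.0024,0.0077,0,0,0],[0.0002,0.0032,0.0103,0,0,0],[0.0003,0.004,0.0128,0,0,0],[0.0003,0.0048,0.0153,0,0,0],[0.0004,0.0057,0.0178,0,0,0],[0.0005,0.0066,0.0203,0,0,0]]' -
python3 -m handwheel '[[0.0001,0.001,0.0025,0,0,0],[0.0001,0.002,0.005,0,0,0],[0.0002,0.003,0.0075,0,0,0],[0.0003,0.0041,0.01,0,0,0],[0.0003,0.0052,0.0124,0,0,0],[0.0004,0.0063,0.0148,0,0,0],[0.0005,0.0074,0.0172,0,0,0],[0.0006,0.0086,0.0195,0,0,0]]' -
python3 -m handwheel '[[0.0001,0.0012,0.0024,0,0,0],[0.0002,0.0024,0.0048,0,0,0],[0.0003,0.0037,0.0072,0,0,0],[0.0003,0.005,0.0095,0,0,0],[0.0004,0.0063,0.0118,0,0,0],[0.0005,0.0077,0.0141,0,0,0],[0.0006,0.0091,0.0164,0,0,0],[0.0007,0.0105,0.0186,0,0,0]]' -
python3 -m handwheel '[[0.0001,0.001,0.0016,0,0,0],[0.0001,0.002,0.0032,0,0,0],[0.0002,0.003,0.0047,0,0,0],[0.0003,0.004,0.0061,0,0,0],[0.0004,0.005,0.0075,0,0,0],[0.0004,0.0059,0.0089,0,0,0],[0.0004,0.0059,0.0089,0,0,0],[0.0004,0.0059,0.0089,0,0,0]]' -
python3 - <<'E'
from h import *
s,p,d=cap('scene'); cv2.imwrite('pics/s5.png',cv2.resize(p[150:330,310:550],None,fx=2.5,fy=2.5))
E
```

```text
time_s: 25.12
position: [0.5027, 0.1924, 0.1044]
tcp_rot: [[-0.998, 0.07, 0.001], [0.07, 0.998, 0.0], [-0.001, 0.0, -1.0]]
force: [3.0, 4.6, -6.5]
opening: 0.129
grasp_force: 30.0
time_s: 25.78
position: [0.5033, 0.2008, 0.1242]
tcp_rot: [[-0.998, 0.069, 0.001], [0.069, 0.998, -0.0], [-0.001, -0.0, -1.0]]
force: [3.5, 1.5, -4.8]
opening: 0.125
grasp_force: 30.0
time_s: 26.45
position: [0.5039, 0.2109, 0.1429]
tcp_rot: [[-0.998, 0.069, 0.001], [0.069, 0.998, -0.001], [-0.001, -0.001, -1.0]]
force: [5.1, -2.4, -2.9]
opening: 0.127
grasp_force: 30.0
time_s: 27.12
position: [0.5043, 0.2166, 0.152]
tcp_rot: [[-0.998, 0.069, 0.001], [0.069, 0.998, -0.001], [-0.001, -0.001, -1.0]]
force: [4.9, -2.9, -1.7]
opening: 0.128
grasp_force: 30.0
```

View pics/s5.png

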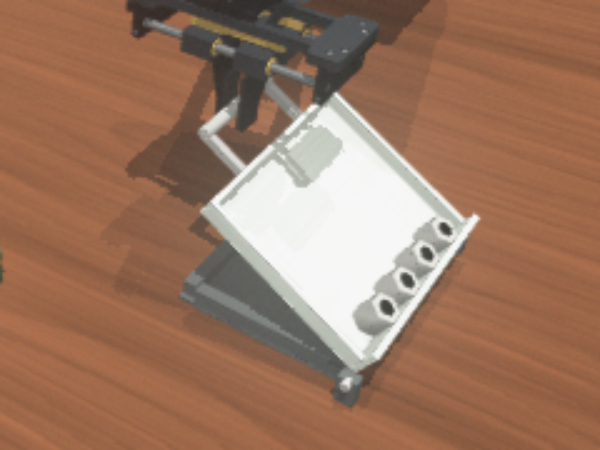

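All four nuts are in a row against the fence ((385,307) to (444,231)), so I'll let the tray down.

```bash
python3 -m handwheel '[[-0.0001,-0.0024,-0.0036,0,0,0],[-0.0003,-0.0047,-0.0071,0,0,0],[-0.0004,-0.0068,-0.0106,0,0,0],[-0.0006,-0.0089,-0.014,0,0,0],[-0.0007,-0.0109,-0.0174,0,0,0],[-0.0009,-0.0128,-0.0208,0,0,0],[-0.001,-0.0147,-0.0242,0,0,0],[-0.0011,-0.0164,-0.0275,0,0,0]]' -
python3 -m handwheel '[[-0.0002,-0.0024,-0.0048,0,0,0],[-0.0003,-0.0045,-0.0097,0,0,0],[-0.0005,-0.0066,-0.0146,0,0,0],[-0.0006,-0.0086,-0.0195,0,0,0],[-0.0007,-0.0104,-0.0246,0,0,0],[-0.0008,-0.0121,-0.0297,0,0,0],[-0.001,-0.0137,-0.0348,0,0,0],[-0.0011,-0.0152,-0.0398,0,0,0]]' -
python3 -m handwheel '[[-0.0001,-0.0014,-0.006,0,0,0],[-0.0002,-0.0026,-0.012,0,0,0],[-0.0003,-0.0038,-0.018,0,0,0],[-0.0004,-0.0048,-0.024,0,0,0],[-0.0004,-0.0057,-0.03,0,0,0],[-0.0005,-0.0064,-0.036,0,0,0],[-0.0005,-0.0068,-0.0395,0,0,0],[-0.0005,-0.007,-0.042,0,0,0]]' -
python3 -m handwheel '[[0,0,0,0,0,0],[0,0,0,0,0,0],[0,0,0,0,0,0],[0,0,0,0,0,0],[0,0,0,0,0,0],[0,0,0,0,0,0],[0,0,0,0,0,0],[0,0,0,0,0,0]]' -
python3 -m handwheel '[[0,0,0,0,0,0],[0,0,0,0,0,0],[0,0,0,0,0,0],[0,0,0,0,0,0],[0,0,0,0,0,0],[0,0,0.01,0,0,0],[0,0,0.03,0,0,0],[0,0,0.06,0,0,0]]' -0.2
```

```text
time_s: 27.83
position: [0.5031, 0.2005, 0.1239]
tcp_rot: [[-0.998, 0.07, 0.001], [0.07, 0.998, 0.0], [-0.001, 0.0, -1.0]]
force: [3.9, -2.6, 1.1]
opening: 0.127
grasp_force: 30.0
time_s: 28.5
position: [0.502, 0.1859, 0.0835]
tcp_rot: [[-0.998, 0.07, 0.0], [0.07, 0.998, 0.001], [-0.0, 0.001, -1.0]]
force: [4.4, 0.3, -0.5]
opening: 0.123
grasp_force: 30.0
time_s: 29.17
position: [0.5013, 0.1795, 0.0438]
tcp_rot: [[-0.998, 0.07, 0.0], [0.07, 0.998, 0.001], [-0.0, 0.001, -1.0]]
force: [-3.5, 4.4, 40.8]
opening: 0.127
grasp_force: 30.0
time_s: 29.83
position: [0.5013, 0.1795, 0.0441]
tcp_rot: [[-0.998, 0.069, 0.001], [0.069, 0.998, 0.001], [-0.001, 0.001, -1.0]]
force: [1.1, 4.3, 19.4]
opening: 0.123
grasp_force: 30.0
time_s: 30.5
position: [0.4992, 0.1782, 0.1009]
tcp_rot: [[-0.998, 0.07, -0.007], [0.07, 0.998, -0.001], [0.007, -0.001, -1.0]]
force: [0.2, -0.4, -0.1]
opening: 0.401
grasp_force: 0.0
```

```bash
python3 -m handwheel '[[0,0,0.03,0,0,0],[0,0,0.06,0,0,0],[0,-0.03,0.09,0,0,0],[0,-0.06,0.118,0,0,0],[0,-0.1,0.118,0,0,0],[0,-0.14,0.118,0,0,0],[0,-0.18,0.118,0,0,0],[0,-0.22,0.118,0,0,0]]' 0.1
python3 -m handwheel '[[0,-0.04,0,0,0,0],[0,-0.08,0,0,0,0],[0,-0.12,0,0,0,0],[0,-0.16,0,0,0,0],[0,-0.2,0,0,0,0],[0,-0.24,0,0,0,0],[-0.005,-0.265,0,0,0,0],[-0.01,-0.28,0,0,0,0]]' -
python3 -m handwheel '[[0,0,0,0,0,0],[0,0,0,0,0,0],[0,0,0,0,0,0],[0,0,0,0,0,0],[0,0,0,0,0,0],[0,0,0,0,0,0],[0,0,0,0,0,0],[0,0,0,0,0,0]]' -
python3 - <<'E'
from h import *
s,p,d=cap('wrist'); print(s['position'],s['joint_positions'].round(1))
for r in models.tip_of('tap_grip','wrist')[:6]:
    w=world('wrist',r['position'],z=.1,s=s); print(r['conf'],np.round(r['position']),w.round(4))
cv2.imwrite('pics/r6.png',rect(p,s,.49,-.32,.1,w=.24,k=2.5))
s,p,d=cap('scene')
cv2.imwrite('pics/s6.png',cv2.resize(p[150:330,310:550],None,fx=2.5,fy=2.5))
E
```

```text
time_s: 31.17
position: [0.5005, -0.0429, 0.2209]
tcp_rot: [[-0.998, 0.069, 0.0], [0.069, 0.998, -0.0], [-0.0, -0.0, -1.0]]
force: [1.0, 0.1, -0.7]
opening: 0.55
grasp_force: 0.0
time_s: 31.83
position: [0.4907, -0.3249, 0.2204]
tcp_rot: [[-0.997, 0.072, 0.001], [0.072, 0.997, -0.001], [-0.001, -0.001, -1.0]]
force: [0.5, 1.3, -0.4]
opening: 0.552
grasp_force: 0.0
time_s: 32.5
position: [0.4915, -0.3208, 0.2201]
tcp_rot: [[-0.998, 0.069, 0.0], [0.069, 0.998, 0.0], [0.0, 0.0, -1.0]]
force: [0.2, -0.6, -0.3]
opening: 0.55
grasp_force: 0.0
[ 0.49150081 -0.32078929  0.22012503] [ -44.    29.2   89.3    0.    61.5 -130.1]
0.63 [317. 203.] [ 0.491  -0.3256  0.1   ]
```

View pics/r6.png

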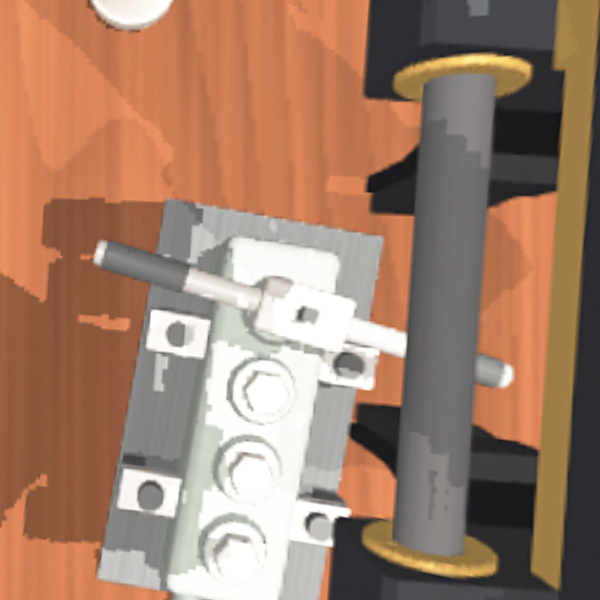

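View pics/s6.png

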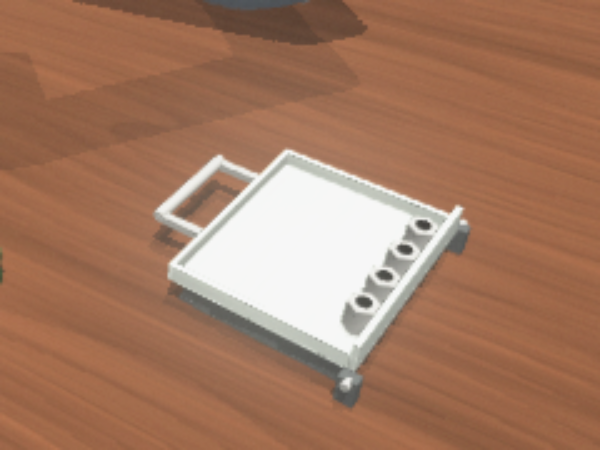

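The tray is flat again with the four nuts in a row on the fence. In the rectified view the tap wrench runs from (100,254) to (508,375): 170 mm long, at -16.5°, centred on (0.4916,-0.326). The grip yaw is 73.5°, so I descend and grip.

```bash
python3 -m handwheel '[[0,-0.0045,-0.02,0,0,-0.05],[0.0003,-0.0045,-0.045,0,0,-0.109],[0.0003,-0.0045,-0.07,0,0,-0.109],[0.0003,-0.0045,-0.09,0,0,-0.109],[0.0003,-0.0045,-0.105,0,0,-0.109],[0.0003,-0.0045,-0.112,0,0,-0.109],[0.0003,-0.0045,-0.114,0,0,-0.109],[0.0003,-0.0045,-0.114,0,0,-0.109]]' -
python3 -m handwheel '[[0,0,0,0,0,0],[0,0,0,0,0,0],[0,0,0,0,0,0],[0,0,0,0,0,0],[0,0,0,0,0,0],[0,0,0,0,0,0],[0,0,0,0,0,0],[0,0,0,0,0,0]]' -1
python3 -m handwheel '[[0,0,0,0,0,-0.049],[0,0,0,0,0,-0.098],[0,0,0,0,0,-0.147],[0,0,0,0,0,-0.196],[0,0,0,0,0,-0.245],[0,0,0,0,0,-0.294],[0,0,-0.0002,0,0,-0.344],[0,0,-0.0002,0,0,-0.3927]]' -
python3 -c "
from rig import bot;s=bot.read_state();print(s['joint_positions'].round(1),s['moment'].round(2))"
```

```text
time_s: 33.32
position: [0.4916, -0.326, 0.1059]
tcp_rot: [[-0.959, 0.284, -0.0], [0.284, 0.959, 0.0], [0.0, 0.0, -1.0]]
force: [-0.6, 0.1, -0.3]
opening: 0.547
grasp_force: 0.0
time_s: 33.98
position: [0.492, -0.3255, 0.1066]
tcp_rot: [[-0.959, 0.284, 0.001], [0.284, 0.959, 0.0], [-0.001, 0.001, -1.0]]
force: [1.3, 2.9, 5.1]
opening: 0.251
grasp_force: 30.0
time_s: 34.65
position: [0.491, -0.3268, 0.1065]
tcp_rot: [[-0.475, 0.88, -0.001], [0.88, 0.475, -0.002], [-0.001, -0.002, -1.0]]
force: [-3.0, -1.0, 5.1]
opening: 0.25
grasp_force: 30.0
[-44.4  38.5  93.7  -0.2  47.8 -72.7] [-0.01  0.35  0.15]
```

Forces are small. I'll finish the half turn (three more 45° steps), then a quarter turn back.

```bash
python3 -m handwheel '[[0,0,0,0,0,-0.049],[0,0,0,0,0,-0.098],[0,0,0,0,0,-0.147],[0,0,0,0,0,-0.196],[0,0,0,0,0,-0.245],[0,0,0,0,0,-0.294],[0,0,-0.0002,0,0,-0.344],[0,0,-0.0002,0,0,-0.3927]]' - | egrep 'tcp|force'
python3 -m handwheel '[[0,0,0,0,0,-0.049],[0,0,0,0,0,-0.098],[0,0,0,0,0,-0.147],[0,0,0,0,0,-0.196],[0,0,0,0,0,-0.245],[0,0,0,0,0,-0.294],[0,0,-0.0002,0,0,-0.344],[0,0,-0.0002,0,0,-0.3927]]' - | egrep 'tcp|force'
python3 -m handwheel '[[0,0,0,0,0,-0.055],[0,0,0,0,0,-0.11],[0,0,0,0,0,-0.165],[0,0,0,0,0,-0.22],[0,0,0,0,0,-0.275],[0,0,0,0,0,-0.33],[0,0,-0.0002,0,0,-0.3927],[0,0,-0.0002,0,0,-0.3927]]' - | egrep 'tcp|force'
python3 -c "
from rig import bot;s=bot.read_state();print(s['joint_positions'].round(1),s['moment'].round(2))"
python3 -m handwheel '[[0,0,0,0,0,0],[0,0,0,0,0,0.049],[0,0,0,0,0,0.098],[0,0,0,0,0,0.147],[0,0,0,0,0,0.196],[0,0,0,0,0,0.26],[0,0,0.0002,0,0,0.32],[0,0,0.0002,0,0,0.3927]]' - | egrep 'tcp|force'
python3 -m handwheel '[[0,0,0,0,0,0.055],[0,0,0,0,0,0.11],[0,0,0,0,0,0.165],[0,0,0,0,0,0.22],[0,0,0,0,0,0.275],[0,0,0,0,0,0.33],[0,0,0.0002,0,0,0.3927],[0,0,0.0002,0,0,0.3927]]' -
python3 - <<'E'
from h import *
s,p,d=cap('side'); print(s['moment'].round(2)); cv2.imwrite('pics/t7.png',cv2.resize(p[260:400,170:340],None,fx=4,fy=4))
E
```

```text
tcp_rot: [[0.286, 0.958, -0.005], [0.958, -0.286, -0.002], [-0.003, -0.004, -1.0]]
force: [-7.3, -1.7, 8.0]
grasp_force: 30.0
tcp_rot: [[0.88, 0.476, -0.008], [0.476, -0.88, 0.001], [-0.006, -0.004, -1.0]]
force: [-9.8, 0.0, 10.1]
grasp_force: 30.0
tcp_rot: [[0.958, -0.286, -0.008], [-0.286, -0.958, 0.004], [-0.009, -0.001, -1.0]]
force: [-9.5, 2.1, 12.0]
grasp_force: 30.0
[-44.5  38.4  94.   -0.2  48.1  62.3] [ 0.37  1.56 -0.13]
tcp_rot: [[0.885, 0.466, -0.007], [0.466, -0.885, 0.001], [-0.006, -0.004, -1.0]]
force: [-10.5, -0.2, 10.6]
grasp_force: 30.0
time_s: 37.98
position: [0.4892, -0.327, 0.1062]
tcp_rot: [[0.297, 0.955, -0.004], [0.955, -0.297, -0.001], [-0.003, -0.004, -1.0]]
force: [-6.8, -1.4, 7.3]
opening: 0.25
grasp_force: 30.0
[-0.4   1.01  0.16]
```

View pics/t7.png

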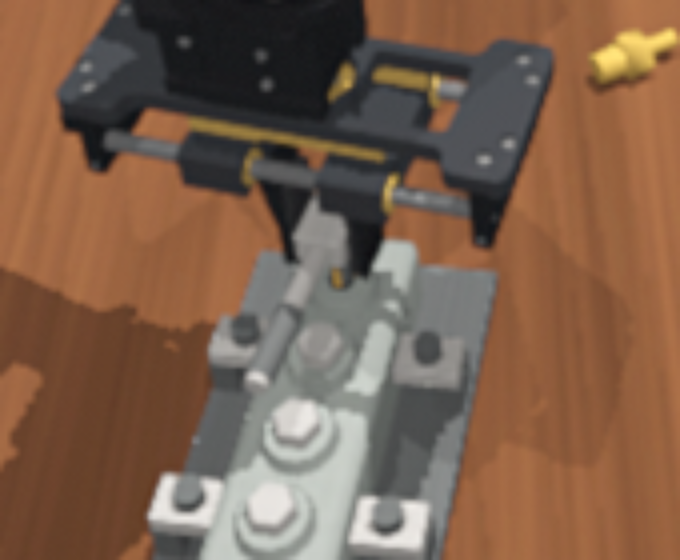

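The wrench follows, with its bar square to the jaws at (300,300). The lateral force shows about 2 mm eccentricity, so I'll open, re-centre, close, then do the next half turn.

```bash
python3 -m handwheel '[[0,0,0,0,0,0],[0,0,0,0,0,0],[0,0,0,0,0,0],[-0.0018,0.0008,0.0004,0,0,0],[-0.0018,0.0008,0.0004,0,0,0],[-0.0018,0.0008,0.0004,0,0,0],[-0.0018,0.0008,0.0004,0,0,0],[-0.0018,0.0008,0.0004,0,0,0]]' -0.2 | egrep 'pos|tcp|force'
python3 -m handwheel '[[0,0,0,0,0,0],[0,0,0,0,0,0],[0,0,0,0,0,0],[0,0,0,0,0,0],[0,0,0,0,0,0],[0,0,0,0,0,0],[0,0,0,0,0,0],[0,0,0,0,0,0]]' -1
python3 -m handwheel '[[0,0,0,0,0,-0.049],[0,0,0,0,0,-0.098],[0,0,0,0,0,-0.147],[0,0,0,0,0,-0.196],[0,0,0,0,0,-0.245],[0,0,0,0,0,-0.294],[0,0,-0.0002,0,0,-0.344],[0,0,-0.0002,0,0,-0.3927]]' - | egrep 'pos|tcp|force'
python3 -m handwheel '[[0,0,0,0,0,-0.049],[0,0,0,0,0,-0.098],[0,0,0,0,0,-0.147],[0,0,0,0,0,-0.196],[0,0,0,0,0,-0.245],[0,0,0,0,0,-0.294],[0,0,-0.0002,0,0,-0.344],[0,0,-0.0002,0,0,-0.3927]]' - | egrep 'pos|tcp|force'
```

```text
position: [0.4899, -0.325, 0.106]
tcp_rot: [[0.303, 0.953, 0.0], [0.953, -0.303, -0.0], [-0.0, 0.0, -1.0]]
force: [-0.5, 0.5, -0.4]
grasp_force: 0.0
time_s: 39.37
position: [0.4898, -0.325, 0.106]
tcp_rot: [[0.303, 0.953, -0.0], [0.953, -0.303, 0.0], [0.0, -0.0, -1.0]]
force: [-0.3, -0.1, 0.4]
opening: 0.245
grasp_force: 30.0
position: [0.4896, -0.325, 0.1059]
tcp_rot: [[0.89, 0.456, -0.0], [0.456, -0.89, 0.0], [-0.0, -0.0, -1.0]]
force: [-0.7, 0.7, 0.9]
grasp_force: 30.0
position: [0.4896, -0.3248, 0.1057]
tcp_rot: [[0.952, -0.307, -0.001], [-0.307, -0.952, 0.0], [-0.001, -0.0, -1.0]]
force: [0.2, 1.0, -0.1]
grasp_force: 30.0
```

```bash
python3 -m handwheel '[[0,0,0,0,0,-0.049],[0,0,0,0,0,-0.098],[0,0,0,0,0,-0.147],[0,0,0,0,0,-0.196],[0,0,0,0,0,-0.245],[0,0,0,0,0,-0.294],[0,0,-0.0002,0,0,-0.344],[0,0,-0.0002,0,0,-0.3927]]' - | egrep 'pos|tcp|force'
python3 -m handwheel '[[0,0,0,0,0,-0.055],[0,0,0,0,0,-0.11],[0,0,0,0,0,-0.165],[0,0,0,0,0,-0.22],[0,0,0,0,0,-0.275],[0,0,0,0,0,-0.33],[0,0,-0.0002,0,0,-0.3927],[0,0,-0.0002,0,0,-0.3927]]' -
python3 -c "
from rig import bot;s=bot.read_state();print(s['joint_positions'].round(1),s['moment'].round(2))"
python3 -m handwheel '[[0,0,0,0,0,0],[0,0,0,0,0,0.049],[0,0,0,0,0,0.098],[0,0,0,0,0,0.147],[0,0,0,0,0,0.196],[0,0,0,0,0,0.26],[0,0,0.0002,0,0,0.32],[0,0,0.0002,0,0,0.3927]]' - | egrep 'tcp|force'
python3 -m handwheel '[[0,0,0,0,0,0.055],[0,0,0,0,0,0.11],[0,0,0,0,0,0.165],[0,0,0,0,0,0.22],[0,0,0,0,0,0.275],[0,0,0,0,0,0.33],[0,0,0.0002,0,0,0.3927],[0,0,0.0002,0,0,0.3927]]' -
python3 -c "
from rig import bot;s=bot.read_state();print(s['joint_positions'].round(1),s['moment'].round(2))"
```

```text
position: [0.4897, -0.3247, 0.1055]
tcp_rot: [[0.456, -0.89, -0.0], [-0.89, -0.456, 0.001], [-0.001, 0.0, -1.0]]
force: [0.0, 0.4, 0.4]
grasp_force: 30.0
time_s: 42.03
position: [0.4898, -0.3247, 0.1053]
tcp_rot: [[-0.306, -0.952, 0.0], [-0.952, 0.306, 0.001], [-0.001, 0.0, -1.0]]
force: [0.4, 0.5, 1.6]
opening: 0.25
grasp_force: 30.0
[-44.4  38.5  94.1   0.   47.5 153.3] [ 0.31  0.03 -0.1 ]
tcp_rot: [[0.449, -0.894, -0.0], [-0.894, -0.449, 0.001], [-0.001, -0.0, -1.0]]
force: [-0.3, 2.0, 0.5]
grasp_force: 30.0
time_s: 43.37
position: [0.4896, -0.3248, 0.1057]
tcp_rot: [[0.948, -0.318, -0.0], [-0.318, -0.948, 0.0], [-0.001, -0.0, -1.0]]
force: [-0.3, 0.8, 1.0]
opening: 0.248
grasp_force: 30.0
[-44.5  38.4  94.1   0.   47.5  64.1] [0.26 0.17 0.07]
```

Tap is at about 187°. Regrip: open, rise above the bar, turn the gripper back a half turn, descend and close.

```bash
python3 -m handwheel '[[0,0,0,0,0,0],[0,0,0,0,0,0],[0,0,0,0,0,0],[0,0,0,0,0,0],[0,0,0.01,0,0,0],[0,0,0.03,0,0,0],[0,0,0.05,0,0,0],[0,0,0.06,0,0,0]]' -0.1 | egrep 'pos|opening'
python3 -m handwheel '[[0,0,0,0,0,0.058],[0,0,0,0,0,0.116],[0,0,0,0,0,0.174],[0,0,0,0,0,0.232],[0,0,0,0,0,0.29],[0,0,0,0,0,0.348],[0,0,0,0,0,0.406],[0,0,0,0,0,0.464]]' - | egrep 'tcp'
python3 -m handwheel '[[0,0,0,0,0,0.058],[0,0,0,0,0,0.116],[0,0,0,0,0,0.174],[0,0,0,0,0,0.232],[0,0,0,0,0,0.29],[0,0,0,0,0,0.348],[0,0,0,0,0,0.406],[0,0,0,0,0,0.464]]' - | egrep 'tcp'
python3 -m handwheel '[[0,0,0,0,0,0.058],[0,0,0,0,0,0.116],[0,0,0,0,0,0.174],[0,0,0,0,0,0.232],[0,0,0,0,0,0.29],[0,0,0,0,0,0.348],[0,0,0,0,0,0.406],[0,0,0,0,0,0.464]]' - | egrep 'tcp'
python3 -m handwheel '[[0,0,0,0,0,0.058],[0,0,0,0,0,0.116],[0,0,0,0,0,0.1788],[0,0,0,0,0,0.1788],[0,0,0,0,0,0.1788],[0,0,0,0,0,0.1788],[0,0,0,0,0,0.1788],[0,0,0,0,0,0.1788]]' -
python3 - <<'E'
from h import *
s,p,d=cap('wrist'); print(s['joint_positions'].round(1))
cv2.imwrite('pics/r8.png',rect(p,s,.49,-.325,.1,w=.24,k=2.5))
E
```

```text
position: [0.4908, -0.326, 0.1684]
opening: 0.451
tcp_rot: [[0.822, 0.569, 0.0], [0.569, -0.822, -0.0], [0.0, 0.0, -1.0]]
tcp_rot: [[0.038, 0.999, 0.0], [0.999, -0.038, -0.0], [-0.0, 0.0, -1.0]]
tcp_rot: [[-0.777, 0.629, 0.0], [0.629, 0.777, -0.0], [-0.0, -0.0, -1.0]]
time_s: 46.7
position: [0.4898, -0.325, 0.1657]
tcp_rot: [[-0.946, 0.324, -0.0], [0.324, 0.946, -0.0], [-0.0, -0.0, -1.0]]
force: [0.0, -0.3, -0.0]
opening: 0.451
grasp_force: 0.0
[ -44.5   33.3   91.9   -0.    54.7 -115.6]
```

View pics/r8.png

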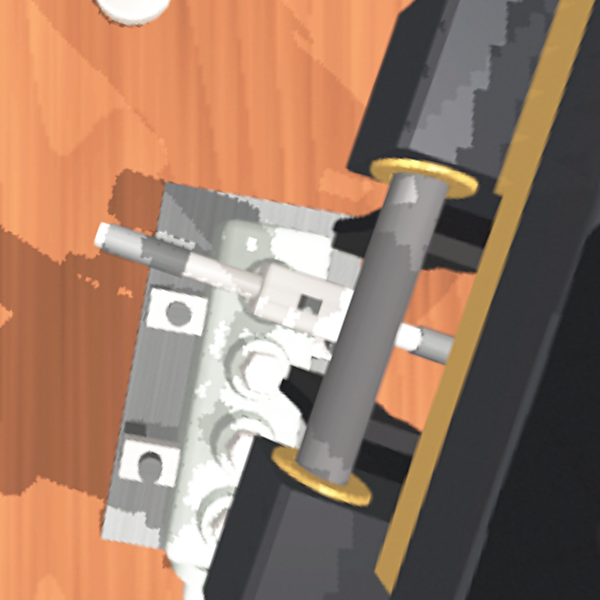

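The bar lies at -18° (left end (102,235), block (300,295)), so the half turn and quarter back went as intended. Next I grip and make the last forward stroke.

```bash
python3 -m handwheel '[[0,0,-0.015,0,0,0],[0,0,-0.03,0,0,0],[0,0,-0.045,0,0,0],[0,0,-0.055,0,0,0],[0,0,-0.0595,0,0,0],[0,0,-0.06,0,0,0],[0,0,-0.06,0,0,0],[0,0,-0.06,0,0,0]]' - | egrep 'pos|force'
python3 -m handwheel '[[0,0,0,0,0,0],[0,0,0,0,0,0],[0,0,0,0,0,0],[0,0,0,0,0,0],[0,0,0,0,0,0],[0,0,0,0,0,0],[0,0,0,0,0,0],[0,0,0,0,0,0]]' -1
python3 -m handwheel '[[0,0,0,0,0,-0.049],[0,0,0,0,0,-0.098],[0,0,0,0,0,-0.147],[0,0,0,0,0,-0.196],[0,0,0,0,0,-0.245],[0,0,0,0,0,-0.294],[0,0,-0.0002,0,0,-0.344],[0,0,-0.0002,0,0,-0.3927]]' - | egrep 'pos|tcp|force'
python3 -m handwheel '[[0,0,0,0,0,-0.049],[0,0,0,0,0,-0.098],[0,0,0,0,0,-0.147],[0,0,0,0,0,-0.196],[0,0,0,0,0,-0.245],[0,0,0,0,0,-0.294],[0,0,-0.0002,0,0,-0.344],[0,0,-0.0002,0,0,-0.3927]]' - | egrep 'pos|tcp|force'
python3 -m handwheel '[[0,0,0,0,0,-0.049],[0,0,0,0,0,-0.098],[0,0,0,0,0,-0.147],[0,0,0,0,0,-0.196],[0,0,0,0,0,-0.245],[0,0,0,0,0,-0.294],[0,0,-0.0002,0,0,-0.344],[0,0,-0.0002,0,0,-0.3927]]' - | egrep 'pos|tcp|force'
python3 -c "
from rig import bot;s=bot.read_state();print(s['joint_positions'].round(1),s['moment'].round(2))"
python3 -m handwheel '[[0,0,0,0,0,-0.03],[0,0,0,0,0,-0.06],[0,0,0,0,0,-0.09],[0,0,0,0,0,-0.12],[0,0,0,0,0,-0.15],[0,0,0,0,0,-0.18],[0,0,-0.0001,0,0,-0.2],[0,0,-0.0001,0,0,-0.22]]' - | egrep 'pos|tcp|force'
python3 -c "
from rig import bot;s=bot.read_state();print(s['joint_positions'].round(1),s['moment'].round(2))"
```

```text
position: [0.4902, -0.3255, 0.1063]
force: [-0.5, -0.2, 0.0]
grasp_force: 0.0
time_s: 48.08
position: [0.49, -0.3249, 0.1061]
tcp_rot: [[-0.947, 0.323, 0.001], [0.323, 0.947, -0.0], [-0.001, 0.0, -1.0]]
force: [-0.2, 2.3, 4.4]
opening: 0.252
grasp_force: 30.0
position: [0.4899, -0.3251, 0.1059]
tcp_rot: [[-0.437, 0.899, 0.0], [0.899, 0.437, -0.0], [-0.0, 0.0, -1.0]]
force: [0.3, 1.6, 5.0]
grasp_force: 30.0
position: [0.4897, -0.3251, 0.1057]
tcp_rot: [[0.327, 0.945, -0.0], [0.945, -0.327, -0.0], [-0.0, -0.0, -1.0]]
force: [0.4, 1.4, 5.3]
grasp_force: 30.0
position: [0.4895, -0.325, 0.1055]
tcp_rot: [[0.899, 0.437, -0.001], [0.437, -0.899, -0.0], [-0.001, -0.0, -1.0]]
force: [-0.6, 2.1, 5.5]
grasp_force: 30.0
[-44.5  38.4  94.1  -0.   47.5  19.6] [0.29 0.21 0.16]
position: [0.4895, -0.3249, 0.1054]
tcp_rot: [[1.0, 0.016, -0.001], [0.016, -1.0, 0.0], [-0.001, -0.0, -1.0]]
force: [-1.1, 1.7, 5.4]
grasp_force: 30.0
[-44.5  38.4  94.1  -0.   47.5  44.7] [0.36 0.26 0.11]
```

```bash
python3 -m handwheel '[[0,0,0,0,0,-0.01],[0,0,0,0,0,-0.02],[0,0,0,0,0,-0.03],[0,0,0,0,0,-0.04],[0,0,0,0,0,-0.05],[0,0,0,0,0,-0.06],[0,0,0,0,0,-0.07],[0,0,0,0,0,-0.07]]' - | egrep 'tcp|force'
python3 -c "
from rig import bot;s=bot.read_state();print(s['joint_positions'].round(2),s['moment'].round(2))"
python3 -m handwheel '[[0,0,0,0,0,-0.01],[0,0,0,0,0,-0.02],[0,0,0,0,0,-0.03],[0,0,0,0,0,-0.04],[0,0,0,0,0,-0.045],[0,0,0,0,0,-0.045],[0,0,0,0,0,-0.045],[0,0,0,0,0,-0.045]]' - | egrep 'tcp|force'
python3 -c "
from rig import bot;s=bot.read_state();print(s['joint_positions'].round(2),s['moment'].round(2))"
```

```text
tcp_rot: [[0.992, -0.123, -0.001], [-0.123, -0.992, 0.0], [-0.001, -0.0, -1.0]]
force: [-0.8, 1.4, 5.6]
grasp_force: 30.0
[-4.445e+01  3.845e+01  9.409e+01 -2.000e-02  4.750e+01  5.263e+01] [0.37 0.19 0.07]
tcp_rot: [[0.978, -0.207, -0.001], [-0.207, -0.978, -0.0], [-0.001, 0.001, -1.0]]
force: [-0.4, 2.6, 3.5]
grasp_force: 30.6
[-4.443e+01  3.845e+01  9.409e+01 -9.000e-02  4.749e+01  5.760e+01] [0.48 0.18 0.86]
```

The moment rose from 0.07 to 0.86 N m, so it has met the stop. One more small push will confirm it.

```bash
python3 -m handwheel '[[0,0,0,0,0,-0.008],[0,0,0,0,0,-0.016],[0,0,0,0,0,-0.02],[0,0,0,0,0,-0.02],[0,0,0,0,0,-0.02],[0,0,0,0,0,-0.02],[0,0,0,0,0,-0.02],[0,0,0,0,0,-0.02]]' - | egrep 'tcp|force'
python3 -c "
from rig import bot;s=bot.read_state();print(s['joint_positions'].round(2),s['moment'].round(2))"
```

```text
tcp_rot: [[0.97, -0.245, -0.002], [-0.245, -0.97, -0.0], [-0.002, 0.001, -1.0]]
force: [-1.8, 1.5, 6.4]
grasp_force: 31.8
[-44.42  38.45  94.1   -0.14  47.52  59.86] [0.35 0.27 1.  ]
```

```bash
python3 -m handwheel '[[0,0,0,0,0,0],[0,0,0,0,0,0],[0,0,0,0,0,0],[0,0,0,0,0,0],[0,0,0,0,0,0],[0,0,0.02,0,0,0],[0,0,0.05,0,0,0],[0,0,0.09,0,0,0]]' -0.1 | egrep 'pos|force'
python3 -m handwheel '[[0,0,0.02,0,0,0],[0,0.03,0.05,0,0,0],[0,0.06,0.08,0,0,0],[0,0.1,0.08,0,0,0],[0,0.1,0.08,0,0,0],[0,0.1,0.08,0,0,0],[0,0.1,0.08,0,0,0],[0,0.1,0.08,0,0,0]]' - | egrep 'pos|force|time'
python3 - <<'E'
from h import *
s,p,d=cap('scene'); a=cv2.resize(p[110:320,140:510],(740,420))
t,q,d=cap('side'); b=q[130:400,190:450]
im=np.zeros((600,800,3),np.uint8); im[:330,:740]=cv2.resize(p[110:320,140:510],(740,330))
im[330:,:260]=b; im[330:,270:800]=cv2.resize(q[290:370,190:320],(530,270)); cv2.imwrite('pics/e9.png',im)
E
```

```text
position: [0.4881, -0.3237, 0.193]
force: [0.4, -1.2, 0.1]
grasp_force: 0.0
time_s: 54.08
position: [0.4898, -0.2259, 0.2744]
force: [0.1, -0.9, -1.4]
grasp_force: 0.0
```

View pics/e9.png

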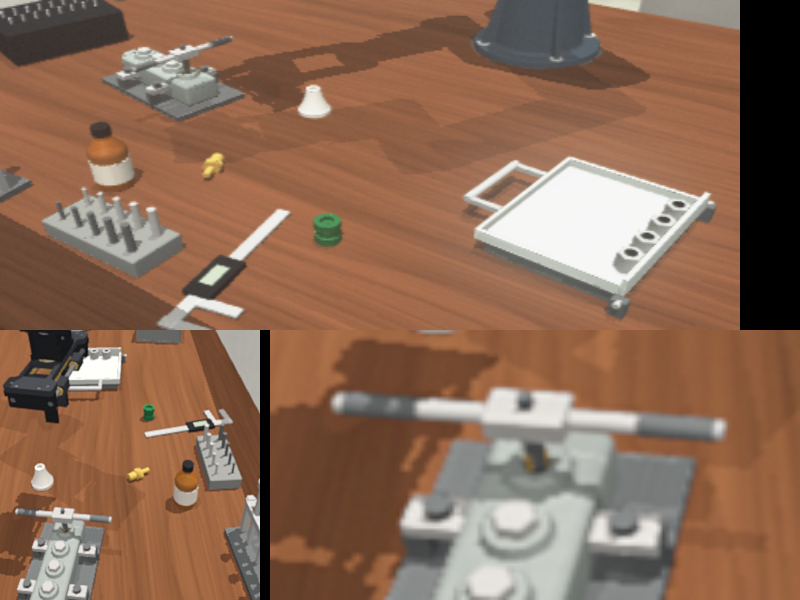

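The wrench now sits square to the manifold at its stop. The tray is flat with four nuts in a row, and the bystanders look undisturbed.

```bash
python3 -c "
from rig import bot;print(bot.hand_in())"
```

```text
the job is handed in; nothing more can be done
None
```

I handed the job in at about 54 s: all four nuts stand in a row against the fence in the flat tray, the tap is at its stop after two half-turn-forward, quarter-back cycles and a last stroke of just under half a turn, and the last pictures show the other things where they were.

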